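# Refit the sprung bar of the kitchen-roll holder

## Robot

A 6-joint arm with a two-finger parallel gripper is mounted at the origin on a cart in front of the work surface, level with it; the furniture and walls round the work are solid. World frame = base frame: x ahead of the robot, y to its left, z up, the work surface at z = 0. Lengths are in m, angles in rad, forces in N, time in s.
With the tool pointing down it reaches from about 0.35 to 0.975 m from the base axis. Payload 17.4 kg.
Tool frame: the origin (TCP) lies between the finger pads; the fingertips stand 19 mm ahead of it and the grasp point (between the pads) is the TCP; z points along the fingers, y is the line along which they close (so a half turn about z gives the same grasp; the last joint's range is limited). The gripper opens to 85 mm and grips with 20 to 120 N. Pads are 22 mm wide; open, the fingers measure 114 mm over their backs; the gripper's body (76 mm by 85 mm) begins 54 mm behind the grasp point. The pads swing forward as they close: fully open they stand 13 mm farther back than shut.
Start: joints at [-1.293, 0.116, 1.442, -0, 1.584, -0.038], TCP at [0.21, -0.642, 0.25] pointing down, gripper open.
Joint ranges: [-2.83, 2.83], [-0.83, 2.19], [0.07, 2.5], [-1.14, 4.28], [0.01, 3], [-2.97, 2.97]. Speed limits (rad/s): [1.89, 1.89, 2.22, 3.14, 3.14, 3.14].

## Interface

Orientations are given as a unit quaternion [w, x, y, z].
In Python, from station import sensors, imaging, arm, spotter gives the robot as it stands. The module is installed in compiled form; this text tells all that it offers.
- The arm moves only by the shell command python3 -m handwheel 'ROWS'. ROWS is a JSON list that holds a single list of rows (three levels of brackets), with 1 to 5 rows, each of 7 numbers: the finger opening in m, then dx, dy, dz in normalised numbers (1 is 0.2 m), then a rotation vector rx, ry, rz in a scale on which 1.0 is 4 rad; each row shifts and turns the commanded pose from where the row before left it, along the tool's axes as they then stand; what a row does not reach is not made up. A row lasts 1/12 s, in which the tool goes at most 0.0417 m and 0.125 rad, less where a joint would pass 70% of its speed; a pose out of reach is approached as far as the arm can. The fingers move at their own pace and stop on an object; the grip force is fixed at half the most. Time passes only in rows, so rows that do not move let the fingers close. It prints the time, the measured TCP pose, the force, the opening and the grip force at its end. No shift or turn number may pass 1 either way. Input that does not fit is refused with a message, and nothing moves.
- sensors.read_state(): the state, without advancing time (a new reading comes with each control period).
- imaging.read_camera(name): name is "scene" or "top"; returns the picture (384x512x3 uint8, red, green, blue); there is no depth.
- imaging.get_calibration(name): a dict with "vertical_fov" (degrees; the focal length in pixels is half the picture's height over the tangent of half this angle, whatever the lens; pixels are square), "cx", "cy" (the principal point, pixels), "k1" (the pictures are not rectified: a ray, as slopes to the right and down, at radius r is drawn at 1 + k1 r^2 times it, then the intrinsics apply), "rvec" (rotation vector, rad) and "tvec" (3), from world to camera coordinates, as OpenCV has them. Camera axes: x right, y down, z forward; pixel columns grow to the right and rows downward; lengths in m; the calibration is good to about 2 mm. A picture is of the moment at which its call begins. get_calibration takes no time and is no camera call.
- arm.finish_job(): hands the job in; it is judged then, once.
Trained networks look in the newest picture that a camera, given by its name, has taken for a name from the list of things; names that differ only in an ending like _2 or _b are one class to them, and where a whole thing is asked for, a point or a joint stands for the part that bears it (a point fixed in the world has none). Each returns a list of dicts, best first, with "conf" (0 to 1); they miss things now and then, are a little off and sometimes report something else, mostly with a low value. They report only what shows in the picture. A call takes as long as a camera call.
- spotter.look_for(camera, thing): "extent" ([left, top, right, bottom] in pixels, round what is visible of it).
- spotter.regions_of(camera, thing): "region" (384x512 bool, what is visible of it) and "extent" ([left, top, right, bottom] in pixels, round what is visible of it).
The state is a dict: "clock": time; "qpos": joint angles; "joint_velocities": joint speeds; "joint_torque": joint torques, N m; "position": TCP position; "tool_rot": TCP orientation; "ft_force": force on the tool from outside, world axes, zero at the start; "moment": the same for the moment, N m; "finger_gap": finger opening in m; "gripper_force": force on a finger pad.
Only numpy, scipy, OpenCV 4.12 (cv2) and the standard library are available. Lean on these libraries where they do the work, as an engineer would, in place of code of your own. Each camera call takes 0.05 s, during which the arm holds its last target. There are 200 camera calls.

## Task

Put the wooden bar back into the kitchen-roll holder: its sprung brass plunger belongs in the recess of the tall cheek and its plain pin in the recess of the short cheek. Push the plunger in gently against the tall cheek (press on the holder with clearly less than 20 N, so do not drive the spring to its end stop), bring the bar down between the cheeks, let both ends spring home into their recesses and let go. Leave the lemon, the pepper mill and the jigger where they stand.

Things in the scene. Friction and masses are not known exactly. Their poses are not given: they have to be found in the camera images.
- holder: Fixed kitchen-roll holder (mm). Origin: centre of the underside of its dark wooden foot (85 along x, 270 along y, 12 high); y runs along it to the tall cheek, z up. On it stands a dark steel frame: two upright cheeks, 44 wide in x, 13 thick, inner faces 200 apart, joined by a low crossbar (brass studs end at z = 46 to 48). Each inner face has a blind recess for an end of the bar.
- frame_nominal (a point): Point fixed to the FOOT, on its centre line, z = 70: midway between the recesses if the frame sat at zero. But the frame is clamped at an unreported setting: all of it is 0 to 20 mm higher, and -8 to +8 mm off along the holder's y. No measured pose shows this: find it by touch or sight. Loads under 25 N do not shift it.
- tall_nominal (a point): Point fixed to the foot at y = +100, z = 70: where the mouth of the tall cheek's recess would be at frame setting zero (see frame_nominal). Recess: square, 15 wide, 15 high, 7 deep, centred on the holder's x = 0. The flat cheek face goes on to 68 above the recess's centre.
- short_nominal (a point): Point fixed to the foot at y = -100, z = 70: where the mouth of the short cheek's recess would be at frame setting zero. Recess as in the tall cheek, level with it. The short cheek ends 19 above its recess's centre (so 89 to 109 above the worktop).
- bar: Loose bar (mm), 125 to 200 g: square wooden rod 24 x 24, 170 long, brass ends 9 in diameter with 3 long 45 degree noses. Origin: centre of the rod's underside at the start; y runs along it to the sprung plunger; its axis is at z = 12. At -y a fixed pin projects 12. Tip to tip 218 free, under 200 to pass between the cheek faces (plunger in 18 or more), 214 with both ends home (plunger in 4).
- plunger_tip (a point): Outermost point of the sprung plunger at the bar's +y end, on its axis, 121 from bar_mid when free; moves with it. The plunger projects 36 from the wood when free and goes in 23 at most: 1.8 N to start, 0.22 N more per mm (6.2 N at 20 mm), lightly damped (0.6 N at 20 mm/s), then a hard stop.
- bar_mid (a point): Middle of the rod, on its axis: 85 from either end of the wood, 12 above the bar's origin.
- pin_tip (a point): Outermost point of the plain pin, on the axis of the bar (97 from bar_mid).
- lemon: Bystander: yellow lemon 55 x 75 x 55 on the worktop; origin at its underside.
- mill: Bystander: wooden pepper mill, 58 in diameter, 140 high; origin at its underside.
- jigger: Bystander: brass double cone measure, 44 in diameter, 91 high; origin at its underside.

How it is judged:
By the outcome, as a careful person would: the job done as asked, in the order asked, and still so for the second after the job is handed in, with the robot touching nothing.
It also fails if it takes over 64 s, if anything falls off the work surface, if the arm or the gripper's body presses on something with over 40 N, if the wrist force passes 120 N, or if a joint passes its speed limit or range.

## Working session

There is one attempt and no reset: what is moved stays moved. The work goes in short steps, Python scripts to look and compute and a shell command to move; the robot and the scene stay as the last step left them, time stands still between calls to the robot, and variables do not carry over. Pictures are saved under pics/ and viewed, at most 10 in all, crops included, and the job is handed in when it is done.

```bash
mkdir -p pics
cat > h.py <<'E'
import numpy as np, cv2
from station import sensors, imaging, arm, spotter
def K(n):
    c=imaging.get_calibration(n); f=192/np.tan(np.radians(c["vertical_fov"])/2)
    return f,c["cx"],c["cy"],c["k1"],cv2.Rodrigues(np.array(c["rvec"],float))[0],np.array(c["tvec"],float)
def proj(n,P):
    f,cx,cy,k,R,t=K(n); p=np.atleast_2d(P)@R.T+t; s=p[:,:2]/p[:,2:]
    s=s*(1+k*(s**2).sum(1,keepdims=True)); return s*f+[cx,cy]
def ray(n,uv):
    f,cx,cy,k,R,t=K(n); d=(np.atleast_2d(uv)-[cx,cy])/f; s=d.copy()
    for _ in range(30): s=d/(1+k*(s**2).sum(1,keepdims=True))
    return -R.T@t, np.c_[s,np.ones(len(s))]@R
def onz(n,uv,z):
    o,d=ray(n,uv); return o+d*((z-o[2])/d[:,2])[:,None]
E
python3 - <<'E'
from h import *
for n in("scene","top"):
    im=imaging.read_camera(n); cv2.imwrite(f"pics/{n}0.png",im[:,:,::-1])
    c=K(n); print(n,imaging.get_calibration(n),"pos",-c[4].T@c[5])
    for t in("holder","bar","lemon","mill","jigger"):
        r=spotter.look_for(n,t); print(t,[(np.round(x["extent"]).tolist(),round(x["conf"],2)) for x in r[:2]])
print(sensors.read_state())
E
```

```text
scene {'vertical_fov': 54.802624732654806, 'cx': 258.9042481347372, 'cy': 192.49139115659568, 'k1': -0.04712273837726614, 'rvec': array([ 0.71317089, -2.29897055,  1.476385  ]), 'tvec': array([0.38065448, 0.21213779, 1.01779255])} pos [-0.15639197  0.90661249  0.61595234]
holder [([192.0, 208.0, 275.0, 278.0], 0.83)]
bar []
lemon [([233.0, 192.0, 250.0, 207.0], 0.6)]
mill [([115.0, 218.0, 140.0, 268.0], 0.75)]
jigger [([280.0, 160.0, 297.0, 183.0], 0.7), ([232.0, 192.0, 245.0, 206.0], 0.39)]
top {'vertical_fov': 42.726574718108765, 'cx': 255.84897313296383, 'cy': 189.12813912674457, 'k1': -0.10984528714626411, 'rvec': array([ 2.1631086 , -2.13180999,  0.15891537]), 'tvec': array([-0.01207775,  0.49612432,  1.46368142])} pos [ 0.27969063 -0.00216405  1.52000558]
holder [([151.0, 192.0, 239.0, 232.0], 0.93)]
bar [([290.0, 226.0, 357.0, 240.0], 0.98)]
lemon [([260.0, 150.0, 285.0, 168.0], 0.56)]
mill [([114.0, 128.0, 141.0, 159.0], 0.81)]
jigger [([364.0, 160.0, 383.0, 180.0], 0.71)]
{'clock': 0.6, 'qpos': array([-1.29281785e+00,  1.15977731e-01,  1.44159101e+00,  2.13316619e-06,
        1.58401190e+00, -3.77638750e-02]), 'joint_velocities': array([ 5.55829398e-04, -1.28451709e-03, -2.00339545e-04, -6.87953614e-05,
        6.58263845e-04,  9.26482651e-04]), 'joint_torque': array([-2.86464026e-03, -7.31399417e+01, -6.32435131e+01, -3.55677241e-05,
        4.90051625e-04, -4.56895543e-05]), 'position': array([ 0.20961857, -0.6416301 ,  0.25032375]), 'tool_rot': array([5.83792610e-06, 9.87564204e-01, 1.57216227e-01, 1.77879763e-06]), 'ft_force': array([-0.36300266, -0.54005956, -0.25295647]), 'moment': array([ 0.01439019, -0.02364091,  0.00458163]), 'gripper_force': 0.0, 'finger_gap': 0.08526591083505732}
```

Run:
```python
import cv2
t=cv2.imread("pics/top0.png")[110:260,100:400]; cv2.imwrite("pics/a.png",cv2.resize(t,(800,400),interpolation=2))
s=cv2.imread("pics/scene0.png")[140:290,100:320]; cv2.imwrite("pics/b.png",cv2.resize(s,(792,540),interpolation=2))
```

```text
(no output)
```

View pics/a.png

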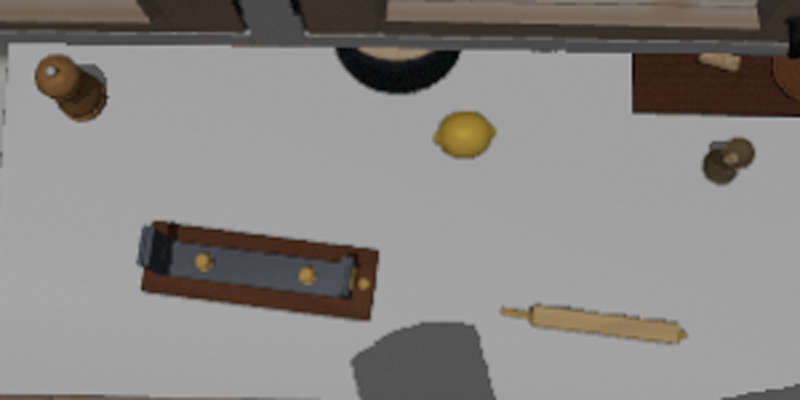

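View pics/b.png

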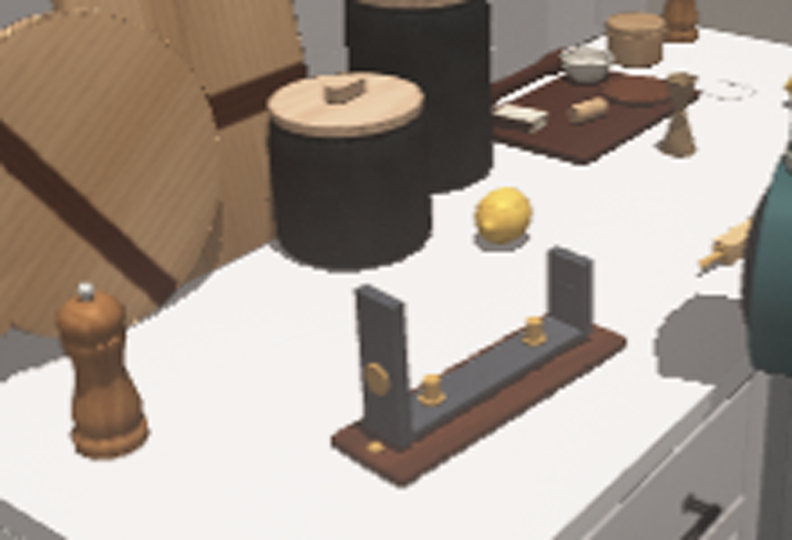

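The top view shows the foot with corners near (158,193), (242,204), (239,230) and (153,219), and the tall cheek at its left (+y) end. The bar lies at (288–357, 226–239) with its plunger at the left. The scene view shows the tall cheek top at about (200–213, 220–226) and the short cheek top at about (252–265, 209–213). Next I'll fit the poses.

```bash
cat > fit.py <<'E'
from h import *
from scipy.optimize import minimize
def W(p,L):  # pose x,y,yaw (yaw: local->world), local pts
    L=np.atleast_2d(L); c,s=np.cos(p[2]),np.sin(p[2])
    return np.c_[p[0]+c*L[:,0]-s*L[:,1],p[1]+s*L[:,0]+c*L[:,1],L[:,2]]
def box(x0,x1,y0,y1,z0,z1): return np.array([[x,y,z] for x in(x0,x1) for y in(y0,y1) for z in(z0,z1)])/1000.
S=8
def sil(n,pts):
    h=cv2.convexHull(np.float32(proj(n,pts)*S*16).round().astype(np.int32))
    m=np.zeros((384*2,512*2),np.uint8)  # anti-aliased at x2
    m=np.zeros((384*S//2,512*S//2),np.uint8); cv2.fillConvexPoly(m,np.int32(np.round(((proj(n,pts)[cv2.convexHull(np.float32(proj(n,pts)),returnPoints=False)[:,0]]+.5)*S/2-.5)*16)),255,shift=4)
    return cv2.resize(m,(512,384),interpolation=cv2.INTER_AREA)/255.
E
python3 - <<'E'
from fit import *
T=cv2.imread("pics/top0.png"); 
spotter_m={}
imaging.read_camera("top")
for t in("holder","bar"):
    r=spotter.regions_of("top",t)[0]; spotter_m[t]=r["region"]; print(t,r["conf"],r["region"].sum())
np.savez("m.npz",**spotter_m)
hsv=cv2.cvtColor(T,cv2.COLOR_BGR2HSV)
# bar: fit plain with mask: rod+pins
m=spotter_m["bar"].astype(float)
def rend(p):
    return np.maximum.reduce([sil("top",W(p,box(-12,12,-85,85,0,24))),sil("top",W(p,box(-4.5,4.5,85,121,7.5,16.5))),sil("top",W(p,box(-4,4,-97,-85,7.5,16.5)))])
def go(f,p0,st):
    best=None
    for k in range(3):
        r=minimize(f,p0 if best is None else best.x,method="Nelder-Mead",options=dict(initial_simplex=np.vstack([p0 if best is None else best.x]+[(np.array(p0) if best is None else best.x)+np.eye(len(p0))[i]*st[i]*(-1)**k for i in range(len(p0))]),xatol=1e-5,fatol=1e-4)); best=r
    return best
pc=onz("top",[[288,226],[357,236]],.012)
print("bar ends",pc)
d=pc[0]-pc[1]; yaw=np.arctan2(-d[0],d[1]); c=(pc[0]+pc[1])/2
b=go(lambda p:((rend(p)-m)**2).sum(),[c[0],c[1],yaw],[.006,.006,.05]); print("bar",b.x,b.fun)
# foot: reddish
fm=((hsv[...,0]<12)|(hsv[...,0]>170))&(hsv[...,1]>90)&spotter_m["holder"]
ys,xs=np.nonzero(cv2.morphologyEx(fm.astype(np.uint8),cv2.MORPH_OPEN,np.ones((2,2))))
hull=cv2.convexHull(np.c_[xs,ys].astype(np.int32)); hm=np.zeros((384,512),np.uint8); cv2.fillConvexPoly(hm,hull,1)
pc=onz("top",[[155,206],[240,217]],.012);d=pc[0]-pc[1]; yaw=np.arctan2(-d[0],d[1]); c=pc.mean(0)
h=go(lambda p:((sil("top",W(p,box(-42.5,42.5,-135,135,0,12)))-hm)**2).sum(),[c[0],c[1],yaw],[.006,.006,.05]); print("holder",h.x,h.fun,hm.sum())
np.savez("pose.npz",bar=b.x,hol=h.x)
# frame overlays
f0=W(h.x,box(-42.5,42.5,-135,135,0,12))
print("scene foot",proj("scene",f0).round(1).tolist())
ov=cv2.resize(cv2.imread("pics/scene0.png")[190:290,180:290],(792,720),interpolation=2)
ov=cv2.resize(cv2.imread("pics/scene0.png")[200:285,185:290],(735,595),interpolation=2)
def dl(img,n,P,o,k,col):
    q=np.int32(((proj(n,P)+.5-o)*k)); 
    for i in range(8):
        for bit in(1,2,4):
            j=i^bit
            if j>i: cv2.line(img,tuple(map(int,q[i])),tuple(map(int,q[j])),col,1)
dl(ov,"scene",f0,[185,200],7,(0,255,0))
for dz in (0,10,20):
  col=[(0,0,255),(255,0,0),(0,200,255)][dz//10]
  dl(ov,"scene",W(h.x,box(-22,22,100,113,80+dz,138+dz)),[185,200],7,col)
  dl(ov,"scene",W(h.x,box(-22,22,-113,-100,60+dz,89+dz)),[185,200],7,col)
cv2.imwrite("pics/c.png",ov)
E
```

```text
holder 0.77 2398Traceback (most recent call last):
  File "<stdin>", line 6, in <module>
IndexError: list index out of range
```

```bash
sed -i '/^S=8/,$d' fit.py
cat >> fit.py <<'E'
def sil(n,pts,S=4):
    q=proj(n,pts); q=q[cv2.convexHull(np.float32(q),returnPoints=False)[:,0]]
    m=np.zeros((384*S,512*S),np.uint8); cv2.fillConvexPoly(m,np.int32(np.round(((q+.5)*S-.5)*16)),255,shift=4)
    return cv2.resize(m,(512,384),interpolation=cv2.INTER_AREA)/255.
def go(f,p,st):
    p=np.array(p,float)
    for k in range(3):
        r=minimize(f,p,method="Nelder-Mead",options=dict(initial_simplex=np.vstack([p,p+np.diag(st)*(-1)**k]),xatol=1e-5,fatol=1e-4)); p=r.x
    return r
def dl(img,n,P,o,k,col):
    q=((proj(n,P)+.5-o)*k).astype(int)
    for i in range(8):
        for bit in(1,2,4):
            if i^bit>i: cv2.line(img,tuple(map(int,q[i])),tuple(map(int,q[i^bit])),col,1)
E
python3 - <<'E'
from fit import *
T=cv2.imread("pics/top0.png"); imaging.read_camera("top")
M={}
for t in("holder","bar"):
    for _ in range(6):
        r=spotter.regions_of("top",t)
        if r and r[0]["conf"]>.6: M[t]=r[0]["region"]; print(t,r[0]["extent"]); break
        imaging.read_camera("top")
hsv=cv2.cvtColor(T,cv2.COLOR_BGR2HSV)
m=M["bar"].astype(float)
rend=lambda p:np.maximum.reduce([sil("top",W(p,box(-12,12,-85,85,0,24))),sil("top",W(p,box(-4.5,4.5,85,121,7.5,16.5))),sil("top",W(p,box(-4,4,-97,-85,7.5,16.5)))])
def init(uv):
    pc=onz("top",uv,.012);d=pc[0]-pc[1];c=pc.mean(0);return [c[0],c[1],np.arctan2(-d[0],d[1])]
b=go(lambda p:((rend(p)-m)**2).sum(),init([[288,227],[357,236]]),[.006,.006,.05]); print("bar",b.x,b.fun,m.sum())
fm=((hsv[...,0]<12)|(hsv[...,0]>170))&(hsv[...,1]>90)&M["holder"]
ys,xs=np.nonzero(cv2.morphologyEx(fm.astype(np.uint8),cv2.MORPH_OPEN,np.ones((2,2))))
hm=np.zeros((384,512),np.uint8); cv2.fillConvexPoly(hm,cv2.convexHull(np.c_[xs,ys].astype(np.int32)),1)
h=go(lambda p:((sil("top",W(p,box(-42.5,42.5,-135,135,0,12)))-hm)**2).sum(),init([[155,206],[240,217]]),[.006,.006,.05]); print("holder",h.x,h.fun,hm.sum())
np.savez("pose.npz",bar=b.x,hol=h.x)
f0=W(h.x,box(-42.5,42.5,-135,135,0,12))
ov=cv2.resize(cv2.imread("pics/scene0.png")[200:285,185:290],(735,595),interpolation=2)
dl(ov,"scene",f0,[185,200],7,(0,255,0))
for dz in (0,10,20):
  col=[(0,0,255),(255,0,0),(0,200,255)][dz//10]
  dl(ov,"scene",W(h.x,box(-22,22,100,113,80+dz,138+dz)),[185,200],7,col)
  dl(ov,"scene",W(h.x,box(-22,22,-113,-100,60+dz,89+dz)),[185,200],7,col)
cv2.imwrite("pics/c.png",ov)
E
```

```text
holder [149.0, 189.6, 239.5, 232.6]
bar [289.6, 227.2, 355.8, 239.8]
bar [ 0.37207343 -0.22320781 -0.1010692 ] 63.68421376393695 453.0
holder [ 0.42569123  0.1718597  -0.11164002] 76.5602921953095 2325
```

View pics/c.png

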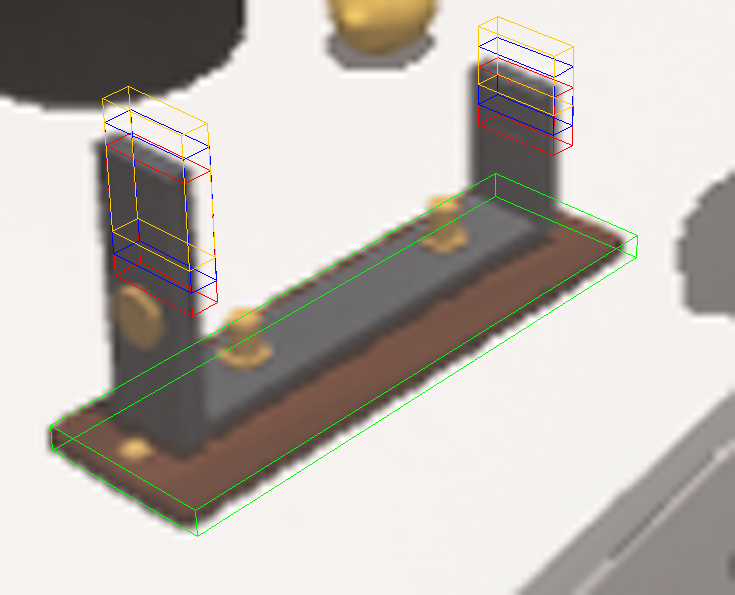

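The overlay shows the foot matched to about 1 px. The frame sits low, with dz around 3–4 mm, and is shifted toward +y. I'll do a joint silhouette fit in both views, allowing a small image shift in each for calibration error.

```bash
cat > hf.py <<'E'
from fit import *
z=np.load("pose.npz"); ims={n:cv2.imread(f"pics/{n}0.png") for n in("top","scene")}
R={"top":(145,184,246,238),"scene":(186,203,283,282)}
def mask(n):
    g=ims[n].max(2); m=np.zeros(g.shape)
    x0,y0,x1,y1=R[n]; m[y0:y1,x0:x1]=g[y0:y1,x0:x1]<165
    if n=="scene": m[:217,186:250]=0
    k,lab,st,_=cv2.connectedComponentsWithStats(m.astype(np.uint8)); return cv2.morphologyEx((lab==1+st[1:,4].argmax()).astype(np.uint8),cv2.MORPH_CLOSE,np.ones((5,5))).astype(float)
M={n:mask(n) for n in R}
def model(n,p):
    dy,dz=p[3]*1000,p[4]*1000
    s=p[5:7]/1 if n=="scene" else np.zeros(2)
    B=[box(-42.5,42.5,-135,135,0,12),box(-22,22,100+dy,113+dy,12,138+dz),box(-22,22,-113+dy,-100+dy,12,89+dz)]
    sh=[W(p,b)for b in B]; sh=[np.c_[a[:,:2]+s,a[:,2]] for a in sh]
    return np.maximum.reduce([sil(n,a) for a in sh])
cost=lambda p:sum(((model(n,p)-M[n])**2).sum() for n in R)
E
python3 - <<'E'
from hf import *
r=go(cost,[*z["hol"],.005,.004,0,0],[.004,.004,.02,.004,.004,.003,.003])
print(r.x.round(4),r.fun,[(((model(n,r.x)-M[n])**2).sum(),M[n].sum()) for n in R])
np.save("hol.npy",r.x)
# bar refine: color mask
g=ims["top"]; m=np.zeros((384,512)); sub=g[220:245,282:364]; m[220:245,282:364]=(sub[...,2].astype(int)-sub[...,0]>30)
rend=lambda p:np.maximum.reduce([sil("top",W(p,box(-12,12,-85,85,0,24))),sil("top",W(p,box(-4.5,4.5,85,121,7.5,16.5))),sil("top",W(p,box(-4,4,-97,-85,7.5,16.5)))])
b=go(lambda p:((rend(p)-m)**2).sum(),z["bar"],[.004,.004,.03]); print("bar",b.x,b.fun,m.sum()); np.save("bar.npy",b.x)
ov=np.zeros((600,800,3),np.uint8)
a=ims["top"].copy();a=cv2.resize(a[180:250,140:365],(800,249),interpolation=2);k=800/225
p=r.x;dy,dz=p[3]*1e3,p[4]*1e3
B=[box(-42.5,42.5,-135,135,0,12),box(-22,22,100+dy,113+dy,12,138+dz),box(-22,22,-113+dy,-100+dy,12,89+dz)]
for q in B: dl(a,"top",W(p,q),[140,180],k,(0,255,0))
dl(a,"top",W(b.x,box(-12,12,-85,85,0,24)),[140,180],k,(255,0,0));dl(a,"top",W(b.x,box(-4.5,4.5,-97,121,7.5,16.5)),[140,180],k,(0,0,255))
c=cv2.resize(ims["scene"][202:284,184:284],(420,344),interpolation=2)
for q in B:
    w=W(p,q); w[:,:2]+=p[5:7]; dl(c,"scene",w,[184,202],4.2,(0,255,0))
ov[:249]=a; ov[250:594,:420]=c
ov[250:594,420:700]=cv2.resize((M["scene"][202:284,184:284]*255).astype(np.uint8),(280,344))[...,None]
cv2.imwrite("pics/d.png",ov)
E
```

```text
Traceback (most recent call last):
  File "fit.py", line 14, in go
    r=minimize(f,p,method="Nelder-Mead",options=dict(initial_simplex=np.vstack([p,p+np.diag(st)*(-1)**k]),xatol=1e-5,fatol=1e-4)); p=r.x
  File "hf.py", line 16, in <lambda>
    cost=lambda p:sum(((model(n,p)-M[n])**2).sum() for n in R)
                  ~~~^^^^^^^^^^^^^^^^^^^^^^^^^^^^^^^^^^^^^^^^^
  File "hf.py", line 16, in <genexpr>
    cost=lambda p:sum(((model(n,p)-M[n])**2).sum() for n in R)
                        ~~~~~^^^^^
  File "hf.py", line 15, in model
    return np.maximum.reduce([sil(n,a) for a in sh])
                              ~~~^^^^^
  File "fit.py", line 8, in sil
    q=proj(n,pts); q=q[cv2.convexHull(np.float32(q),returnPoints=False)[:,0]]
  File "h.py", line 7, in proj
    f,cx,cy,k,R,t=K(n); p=np.atleast_2d(P)@R.T+t; s=p[:,:2]/p[:,2:]
                  ~^^^
  File "h.py", line 4, in K
    c=imaging.get_calibration(n); f=192/np.tan(np.radians(c["vertical_fov"])/2)
ValueError: time passes only in moves, steps and waits
```

```bash
sed -i 's/^def K/import functools\n@functools.lru_cache\ndef K/' h.py
cat > run.py <<'E'
from hf import *
r=go(cost,[*z["hol"],.005,.004,0,0],[.004,.004,.02,.004,.004,.003,.003])
print(r.x.round(4),r.fun,[(((model(n,r.x)-M[n])**2).sum(),M[n].sum()) for n in R])
np.save("hol.npy",r.x)
g=ims["top"]; m=np.zeros((384,512)); sub=g[220:245,282:364]; m[220:245,282:364]=(sub[...,2].astype(int)-sub[...,0]>30)
rend=lambda p:np.maximum.reduce([sil("top",W(p,box(-12,12,-85,85,0,24))),sil("top",W(p,box(-4.5,4.5,85,121,7.5,16.5))),sil("top",W(p,box(-4,4,-97,-85,7.5,16.5)))])
b=go(lambda p:((rend(p)-m)**2).sum(),z["bar"],[.004,.004,.03]); print("bar",b.x,b.fun,m.sum()); np.save("bar.npy",b.x)
ov=np.zeros((600,800,3),np.uint8)
a=ims["top"].copy();a=cv2.resize(a[180:250,140:365],(800,249),interpolation=2);k=800/225
p=r.x;dy,dz=p[3]*1e3,p[4]*1e3
B=[box(-42.5,42.5,-135,135,0,12),box(-22,22,100+dy,113+dy,12,138+dz),box(-22,22,-113+dy,-100+dy,12,89+dz)]
for q in B: dl(a,"top",W(p,q),[140,180],k,(0,255,0))
dl(a,"top",W(b.x,box(-12,12,-85,85,0,24)),[140,180],k,(255,0,0));dl(a,"top",W(b.x,box(-4.5,4.5,-97,121,7.5,16.5)),[140,180],k,(0,0,255))
c=cv2.resize(ims["scene"][202:284,184:284],(420,344),interpolation=2)
for q in B:
    w=W(p,q); w[:,:2]+=p[5:7]; dl(c,"scene",w,[184,202],4.2,(0,255,0))
ov[:249]=a; ov[250:594,:420]=c
ov[250:594,420:700]=cv2.resize((M["scene"][202:284,184:284]*255).astype(np.uint8),(280,344))[...,None]
cv2.imwrite("pics/d.png",ov)
E
python3 run.py
```

```text
[ 0.427   0.1712 -0.1185  0.0065  0.0011  0.0013 -0.0006] 3035.3849288735105 [(np.float64(2909.683890811227), np.float64(5454.0)), (np.float64(125.70103806228374), np.float64(2257.0))]
bar [ 0.37223098 -0.22337647 -0.1178998 ] 41.71615532487505 471.0
```

View pics/d.png

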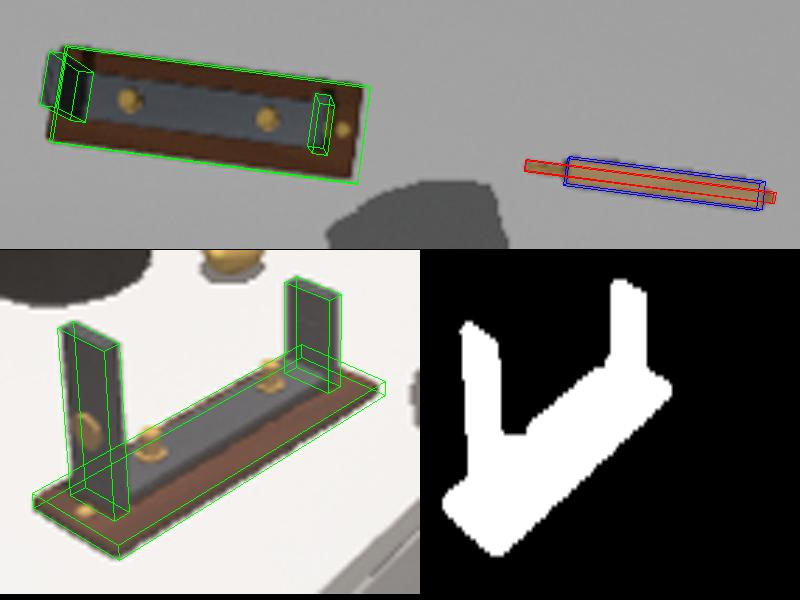

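The top mask was swallowed by the greyer background there, so I'll fix its threshold.

```bash
sed -i 's/<165/<(165 if n=="scene" else 118)/' hf.py; sed -i 's/(280,344))/(280,344))\nov[530:600,575:800]=(M["top"][180:250,140:365]*255).astype(np.uint8)/;' run.py; sed -i 's/(280,344))$/(280,344))[...,None]/; s/(M\["top"\]\(.*\)uint8)\[...,None\]/(M["top"]\1uint8)[...,None]/' run.py
python3 run.py
```

```text
[ 0.4291  0.1773 -0.113   0.001  -0.0015  0.0012 -0.0043] 148.520030757401 [(np.float64(41.792495194156096), np.float64(2412.0)), (np.float64(106.72753556324491), np.float64(2257.0))]
bar [ 0.37223098 -0.22337647 -0.1178998 ] 41.71615532487505 471.0
```

View pics/d.png

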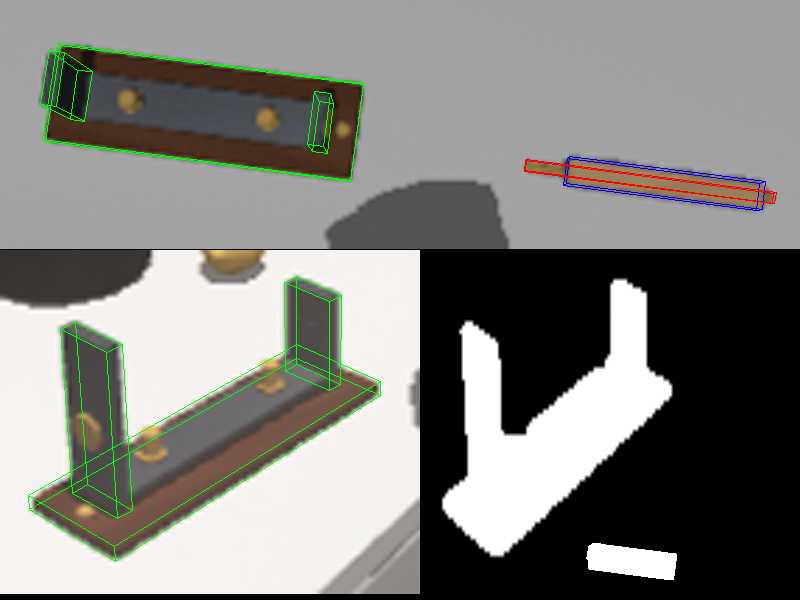

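The fit now looks good: holder at about (0.429, 0.177), yaw −0.113, frame setting near zero in z and about +1 mm in y. I'll confirm both by touch. First I turn the gripper to the bar's heading.

The rows are not in the units I measure in: shifts go in shares of 0.2 m and turns go in shares of 4 rad. I convert before sending: -0.114 rad / 4 = -0.0285.

```bash
python3 -m handwheel '[[[0.085, 0, 0, 0, 0, 0, -0.0285], [0.085, 0, 0, 0, 0, 0, -0.0285], [0.085, 0, 0, 0, 0, 0, -0.0285], [0.085, 0, 0, 0, 0, 0, -0.0285], [0.085, 0, 0, 0, 0, 0, -0.0285]]]'; python3 -m handwheel '[[[0.085, 0, 0, 0, 0, 0, -0.0285], [0.085, 0, 0, 0, 0, 0, -0.0285], [0.085, 0, 0, 0, 0, 0, -0.0285], [0.085, 0, 0, 0, 0, 0, -0.0285], [0.085, 0, 0, 0, 0, 0, -0.0285]]]'
python3 -m handwheel '[[[0.085, 0.195, 0.05, 0, 0, 0, 0], [0.085, 0.195, 0.05, 0, 0, 0, 0], [0.085, 0.195, 0.05, 0, 0, 0, 0], [0.085, 0.195, 0.05, 0, 0, 0, 0], [0.085, 0.195, 0.05, 0, 0, 0, 0]]]'
cat > t.py <<'E'
import sys
from h import *
from scipy.spatial.transform import Rotation
s=sensors.read_state(); q=s["tool_rot"]; R=Rotation.from_quat([q[1],q[2],q[3],q[0]]).as_matrix()
print("pos",s["position"].round(4),"xax",R[:,0].round(4),"ang",round(np.arctan2(R[1,1],R[0,1]),4),"t",s["clock"],"F",s["ft_force"].round(2),"gap",round(s["finger_gap"],4))
if len(sys.argv)>3: print("tool delta",(R.T@(np.array(sys.argv[1:4],float)-s["position"])).round(4))
E
python3 t.py 0.372 -0.223 0.022
```

```text
clock: 1.32
position: [0.2096, -0.6416, 0.2503]
tool_rot: [-0.0, 0.902, 0.431, 0.0]
ft_force: [-0.3, -0.3, 0.2]
finger_gap: 0.085
gripper_force: 0.0
clock: 1.73
position: [0.2096, -0.6416, 0.2503]
tool_rot: [-0.0, 0.745, 0.667, -0.0]
ft_force: [0.4, 0.8, 1.1]
finger_gap: 0.0849
gripper_force: 0.0
clock: 2.15
position: [0.2819, -0.4519, 0.2502]
tool_rot: [0.0, 0.747, 0.665, 0.0]
ft_force: [1.0, -1.1, 0.2]
finger_gap: 0.0853
gripper_force: 0.0
pos [ 0.2819 -0.4519  0.2502] xax [ 0.1152  0.9933 -0.    ] ang -0.1155 t 2.15 F [ 1.   -1.14  0.22] gap 0.0853
tool delta [0.2378 0.0631 0.2282]
```

Scaled: 0.038 m / 0.2 = 0.19, 0.012 m / 0.2 = 0.06.

```bash
python3 -m handwheel '[[[0.085, 0.19, 0.05, 0.06, 0, 0, 0], [0.085, 0.19, 0.05, 0.06, 0, 0, 0], [0.085, 0.19, 0.05, 0.06, 0, 0, 0], [0.085, 0.19, 0.05, 0.06, 0, 0, 0], [0.085, 0.19, 0.05, 0.06, 0, 0, 0]]]' | tail -1
python3 -m handwheel '[[[0.085, 0.12, 0.03, 0.1, 0, 0, 0], [0.085, 0.12, 0.03, 0.1, 0, 0, 0], [0.085, 0, 0, 0.125, 0, 0, 0], [0.085, 0, 0, 0.125, 0, 0, 0], [0.085, 0, 0, 0, 0, 0, 0]]]' |tail -1; python3 t.py 0.372 -0.223 0.022
```

```text
gripper_force: 0.0
gripper_force: 0.0
pos [ 0.3692 -0.2228  0.0961] xax [0.1137 0.9935 0.0025] ang -0.1139 t 2.9833 F [-0.25  0.98 -0.83] gap 0.085
tool delta [-0.      0.0032  0.0741]
```

Scaled: 0.025 m / 0.2 = 0.125, 0.008 m / 0.2 = 0.04.

```bash
python3 -m handwheel '[[[0.085, 0, 0.015, 0.125, 0, 0, 0], [0.085, 0, 0, 0.125, 0, 0, 0], [0.085, 0, 0, 0.075, 0, 0, 0], [0.085, 0, 0, 0.04, 0, 0, 0], [0.085, 0, 0, 0, 0, 0, 0]]]' | tail -1; python3 t.py
python3 -m handwheel '[[[0.015, 0, 0, 0, 0, 0, 0], [0.015, 0, 0, 0, 0, 0, 0], [0.015, 0, 0, 0, 0, 0, 0], [0.015, 0, 0, 0, 0, 0, 0], [0.015, 0, 0, 0, 0, 0, 0]]]' | tail -2;python3 -m handwheel '[[[0.015, 0, 0, 0, 0, 0, 0], [0.015, 0, 0, 0, 0, 0, 0], [0.015, 0, 0, 0, 0, 0, 0]]]' | tail -2; python3 t.py
```

```text
gripper_force: 0.0
pos [ 0.3732 -0.2247  0.0269] xax [1.151e-01 9.933e-01 8.000e-04] ang -0.1154 t 3.4 F [0.07 0.09 0.04] gap 0.0852
finger_gap: 0.0248
gripper_force: 1.1
finger_gap: 0.0224
gripper_force: 59.9
pos [ 0.374  -0.2249  0.0281] xax [ 1.147e-01  9.934e-01 -6.000e-04] ang -0.1149 t 4.0667 F [-0.87  0.43  7.92] gap 0.0224
```

Scaled: -0.035 m / 0.2 = -0.175, -0.02 m / 0.2 = -0.1.

```bash
python3 -m handwheel '[[[0.015, 0, 0, -0.1, 0, 0, 0], [0.015, 0, 0, -0.175, 0, 0, 0], [0.015, 0, 0, -0.175, 0, 0, 0], [0.015, 0, 0, -0.175, 0, 0, 0], [0.015, 0, 0, 0, 0, 0, 0]]]' | tail -2; python3 -m handwheel '[[[0.015, 0, 0, 0, 0, 0, 0]]]' | tail -1
python3 - <<'E'
from fit import *
p=np.load("hol.npy"); print("frame mid world",W(p,[0,p[3],.07]), "yaw",p[2])
a=imaging.read_camera("top"); cv2.imwrite("pics/top1.png",a[:,:,::-1]); b=imaging.read_camera("scene"); cv2.imwrite("pics/scene1.png",b[:,:,::-1])
v=np.zeros((600,800,3),np.uint8); v[:267]=cv2.resize(a[170:270,140:440,::-1],(800,267),interpolation=2); v[270:600,:700]=cv2.resize(b[145:285,180:477,::-1],(700,330),interpolation=2)
cv2.imwrite("pics/e.png",v)
E
python3 t.py
```

```text
finger_gap: 0.0227
gripper_force: 59.3
gripper_force: 59.3
frame mid world [[0.42919654 0.17820391 0.07      ]] yaw -0.11297849915726757
pos [ 0.3732 -0.2245  0.1513] xax [1.147e-01 9.934e-01 5.000e-04] ang -0.115 t 4.6667 F [ 0.51 -0.06 -2.08] gap 0.0224
```

View pics/e.png

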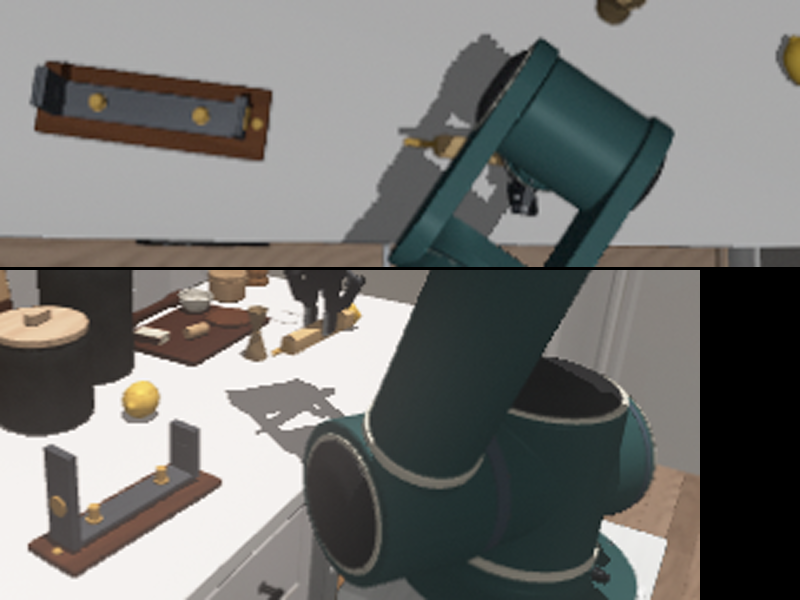

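The bar is held level in the fingers, seen at about (300–330, 170–180) in the scene view, and the holder and bystanders are undisturbed. Next I carry it over the short cheek.

Scaled: 0.037 m / 0.2 = 0.185, 0.001 m / 0.2 = 0.005.

```bash
python3 -m handwheel '[[[0.015, 0.185, 0.005, 0, 0, 0, 0], [0.015, 0.185, 0.005, 0, 0, 0, 0], [0.015, 0.185, 0.005, 0, 0, 0, 0], [0.015, 0.185, 0.005, 0, 0, 0, 0], [0.015, 0.185, 0.005, 0, 0, 0, 0]]]' | tail -1;python3 -m handwheel '[[[0.015, 0.185, 0.005, 0.01, 0, 0, 0], [0.015, 0.185, 0.005, 0.01, 0, 0, 0], [0.015, 0.185, 0.005, 0.01, 0, 0, 0], [0.015, 0.15, 0.005, 0.01, 0, 0, 0], [0.015, 0.1, 0.005, 0.01, 0, 0, 0]]]' | tail -1; python3 -m handwheel '[[[0.015, 0, 0, 0, 0, 0, 0]]]' | tail -2; python3 t.py 0.4254 0.1444 0.122
```

```text
gripper_force: 59.2
gripper_force: 59.2
finger_gap: 0.0226
gripper_force: 59.2
pos [0.4225 0.1207 0.1401] xax [ 1.116e-01  9.937e-01 -3.000e-04] ang -0.1119 t 5.5833 F [ 0.78 -0.89 -2.65] gap 0.0226
tool delta [0.0239 0.0003 0.0181]
```

Scaled: 0.008 m / 0.2 = 0.04, 0.007 m / 0.2 = 0.035.

```bash
python3 -m handwheel '[[[0.015, 0.035, 0, 0.04, 0, 0, 0], [0.015, 0.035, 0, 0.04, 0, 0, 0], [0.015, 0, 0, 0, 0, 0, 0], [0.015, 0, 0, 0, 0, 0, 0]]]' | tail -1
python3 - <<'E'
from fit import *
a=imaging.read_camera("top"); cv2.imwrite("pics/top2.png",a[:,:,::-1]); b=imaging.read_camera("scene"); cv2.imwrite("pics/scene2.png",b[:,:,::-1])
v=np.zeros((600,800,3),np.uint8); v[:300,:600]=cv2.resize(a[180:240,140:260,::-1],(600,300),interpolation=2); v[300:600,:600]=cv2.resize(b[190:250,180:300,::-1],(600,300),interpolation=2)
cv2.imwrite("pics/f.png",v)
E
python3 t.py
```

```text
gripper_force: 59.2
pos [0.4248 0.1313 0.1262] xax [ 1.155e-01  9.933e-01 -2.000e-04] ang -0.1158 t 6.0167 F [ 0.21 -0.8  -1.5 ] gap 0.0223
```

View pics/f.png

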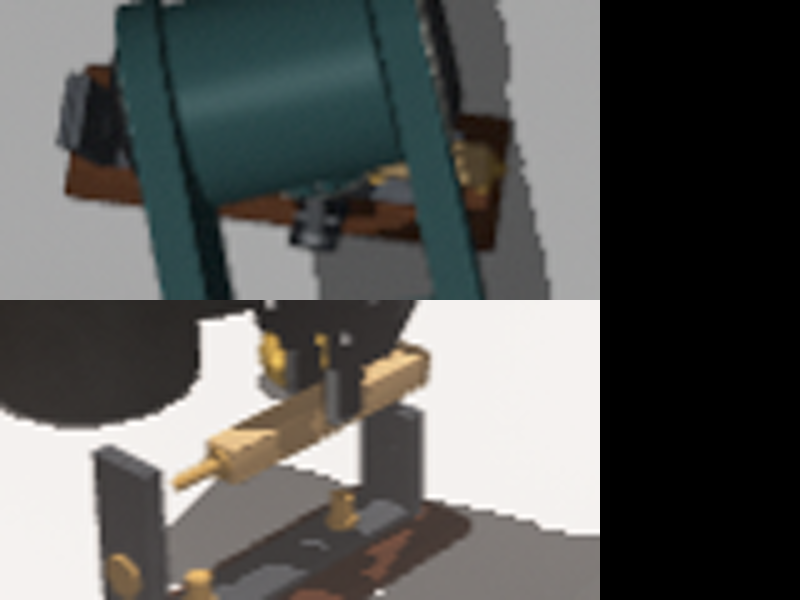

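The scene view shows the bar level above the short cheek. The plunger tip is at about (215, 227.3), just short of the tall cheek's inner face. I'll check that tip pixel against the scene-camera bias of the holder fit.

Run:
```python
from fit import *
p=np.load("hol.npy"); tcp=np.array([.4248,.1313,.1262]); u=np.array([.1155,.9933,0])
tip=tcp+.1224*u-[0,0,.0159]; print("tip",tip)
print("pred px",proj("scene",tip),"with holder shift",proj("scene",tip+[p[5],p[6],0]))
# rod near-end corners
bm=tcp+.0014*u-[0,0,.0159]; n=np.array([u[1],-u[0],0])
for sx in(-1,1):
  for sz in(-1,1): print("rod end",sx,sz,proj("scene",bm+.085*u+.012*sx*n+[0,0,.012*sz]).round(1))
for sx in(-1,1): print("rod far top",sx,proj("scene",bm-.085*u+.012*sx*n+[0,0,.012]).round(1))
c=proj("scene",W(p,[[x,100/1e3+p[3],.138] for x in(-.022,.022)])); print("cheek inner top",c, "shifted",proj("scene",W(p,[[x,100/1e3+p[3],.138] for x in(-.022,.022)])+[p[5],p[6],0]))
# tip in holder frame
d=tip[:2]-p[:2]; c_,s_=np.cos(p[2]),np.sin(p[2]); print("tip local",d[0]*c_+d[1]*s_,-d[0]*s_+d[1]*c_)
```

```text
tip [0.4389372  0.25287992 0.1103    ]
pred px [[213.29944322 227.12950809]] with holder shift [[214.0091459  226.35227126]]
rod end -1 -1 [[226.  227.4]]
rod end -1 1 [[225.7 219.9]]
rod end 1 -1 [[220.  224.6]]
rod end 1 1 [[219.7 217.1]]
rod far top -1 [[265.5 199.7]]
rod far top 1 [[259.6 197.5]]
cheek inner top [[211.8836052  224.41461452]
 [200.70282979 219.05031331]] shifted [[212.62999678 223.61403912]
 [201.47217656 218.2916726 ]]
tip local 0.0012597148927780237 0.07625208051996848
```

Scaled: 0.006 m / 0.2 = 0.03, 0.004 m / 0.2 = 0.02.

```bash
python3 -m handwheel '[[[0.015, 0.03, 0, 0, 0, 0, 0], [0.015, 0.03, 0, 0, 0, 0, 0], [0.015, 0.02, 0, 0, 0, 0, 0], [0.015, 0, 0, 0, 0, 0, 0], [0.015, 0, 0, 0, 0, 0, 0]]]' | tail -1; python3 t.py
python3 -m handwheel '[[[0.015, 0.015, 0, 0, 0, 0, 0], [0.015, 0, 0, 0, 0, 0, 0], [0.015, 0, 0, 0, 0, 0, 0]]]' | tail -1; python3 t.py
python3 -m handwheel '[[[0.015, 0.015, 0, 0, 0, 0, 0], [0.015, 0, 0, 0, 0, 0, 0], [0.015, 0, 0, 0, 0, 0, 0]]]' | tail -1; python3 t.py
```

```text
gripper_force: 59.2
pos [0.4266 0.148  0.1263] xax [ 0.1141  0.9935 -0.    ] ang -0.1144 t 6.4333 F [ 0.38 -0.16 -1.78] gap 0.022
gripper_force: 59.2
pos [0.427  0.1507 0.1263] xax [ 0.1146  0.9934 -0.    ] ang -0.1149 t 6.6833 F [ 0.01 -0.09 -0.41] gap 0.0227
gripper_force: 59.2
pos [0.4273 0.1537 0.1263] xax [0.1147 0.9934 0.    ] ang -0.1149 t 6.9333 F [ 1.15 -0.27 -1.21] gap 0.0223
```

Scaled: 0.003 m / 0.2 = 0.015.

```bash
for i in 1 2 3; do python3 -m handwheel '[[[0.015, 0.015, 0, 0, 0, 0, 0], [0.015, 0, 0, 0, 0, 0, 0], [0.015, 0, 0, 0, 0, 0, 0]]]' | tail -1; python3 t.py; done
```

```text
gripper_force: 59.2
pos [0.4277 0.1566 0.1263] xax [ 1.146e-01  9.934e-01 -3.000e-04] ang -0.1149 t 7.1833 F [ 0.16 -1.88 -1.06] gap 0.0224
gripper_force: 59.2
pos [0.428  0.1597 0.1263] xax [ 1.146e-01  9.934e-01 -2.000e-04] ang -0.1149 t 7.4333 F [-0.84 -2.55 -1.74] gap 0.0224
gripper_force: 59.2
pos [0.4284 0.1627 0.1263] xax [ 1.145e-01  9.934e-01 -1.000e-04] ang -0.1148 t 7.6833 F [ 0.08 -3.68 -0.8 ] gap 0.0225
```

```bash
cat > avg.py <<'E'
from h import *
F=[]
for i in range(8): imaging.read_camera("top"); s=sensors.read_state(); F.append(s["ft_force"])
F=np.array(F); print("F",F.mean(0).round(2),"sd",F.std(0).round(2),"M",s["moment"].round(2),"pos",s["position"].round(4),s["clock"])
E
python3 avg.py
python3 -m handwheel '[[[0.015, 0.015, 0, 0, 0, 0, 0], [0.015, 0.015, 0, 0, 0, 0, 0], [0.015, 0.015, 0, 0, 0, 0, 0], [0.015, 0, 0, 0, 0, 0, 0]]]' | tail -1; python3 avg.py
python3 -m handwheel '[[[0.015, 0.01, 0, 0, 0, 0, 0], [0.015, 0, 0, 0, 0, 0, 0], [0.015, 0, 0, 0, 0, 0, 0]]]' | tail -1; python3 avg.py
```

```text
F [-0.39 -2.93 -1.33] sd [0.42 0.58 0.35] M [-0.55  0.12  0.06] pos [0.4284 0.1625 0.1263] 8.0833
gripper_force: 59.2
F [-0.16 -5.07 -1.35] sd [0.28 0.56 0.43] M [-0.82  0.07  0.02] pos [0.4294 0.1715 0.1263] 8.8167
gripper_force: 59.2
F [-0.58 -4.91 -1.04] sd [0.43 0.3  0.46] M [-0.93  0.05 -0.02] pos [0.4296 0.1734 0.1263] 9.4667
```

Scaled: 0.0028 m / 0.2 = 0.014.

```bash
python3 -m handwheel '[[[0.015, 0.014, 0, 0, 0, 0, 0], [0.015, 0, 0, 0, 0, 0, 0], [0.015, 0, 0, 0, 0, 0, 0]]]' | tail -1; python3 avg.py
python3 -m handwheel '[[[0.015, 0, 0, 0.02, 0, 0, 0], [0.015, 0, 0, 0.02, 0, 0, 0], [0.015, 0, 0, 0, 0, 0, 0]]]' | tail -1; python3 avg.py
python3 -m handwheel '[[[0.015, 0, 0, 0.015, 0, 0, 0], [0.015, 0, 0, 0, 0, 0, 0], [0.015, 0, 0, 0, 0, 0, 0]]]' | tail -1; python3 avg.py
```

```text
gripper_force: 59.2
F [-0.35 -5.82 -1.22] sd [0.66 0.64 0.41] M [-1.03  0.08 -0.03] pos [0.4299 0.1761 0.1263] 10.1167
gripper_force: 59.4
F [-0.14 -5.91 -1.27] sd [0.56 0.32 0.49] M [-1.13 -0.03 -0.08] pos [0.4299 0.1761 0.1183] 10.7667
gripper_force: 59.5
F [-0.08 -6.41  0.07] sd [0.31 0.42 0.7 ] M [-0.9   0.   -0.09] pos [0.43   0.1762 0.1154] 11.4167
```

Scaled: 0.0025 m / 0.2 = 0.0125.

```bash
for i in 1 2 3; do python3 -m handwheel '[[[0.015, 0, 0, 0.0125, 0, 0, 0], [0.015, 0, 0, 0, 0, 0, 0]]]' | tail -1; python3 avg.py; done
```

```text
gripper_force: 59.5
F [ 0.19 -6.18  0.37] sd [0.41 0.47 0.34] M [-0.84  0.07 -0.03] pos [0.4301 0.1761 0.113 ] 11.9833
gripper_force: 59.6
F [ 0.04 -5.93  0.59] sd [0.31 0.47 0.48] M [-0.85 -0.01 -0.03] pos [0.4301 0.1762 0.1105] 12.55
gripper_force: 59.5
F [-0.32 -6.05  0.5 ] sd [0.48 0.42 0.42] M [-0.88 -0.04 -0.04] pos [0.4301 0.1762 0.108 ] 13.1167
```

The rows are not in the units I measure in: shifts go in shares of 0.2 m and turns go in shares of 4 rad. I convert before sending: 0.003 m / 0.2 = 0.015.

```bash
for i in 1 2; do python3 -m handwheel '[[[0.015, 0, 0, 0.015, 0, 0, 0], [0.015, 0, 0, 0.015, 0, 0, 0], [0.015, 0, 0, 0, 0, 0, 0]]]' | tail -1; python3 avg.py; done; for i in 1 2; do python3 -m handwheel '[[[0.015, 0, 0, 0.01, 0, 0, 0], [0.015, 0, 0, 0, 0, 0, 0]]]' | tail -1; python3 avg.py; done
```

```text
gripper_force: 59.5
F [-0.09 -6.09 -0.  ] sd [0.34 0.68 0.38] M [-0.92 -0.01 -0.1 ] pos [0.43   0.1761 0.1019] 13.7667
gripper_force: 59.5
F [-0.2  -5.91 -0.22] sd [0.48 0.42 0.6 ] M [-0.94  0.08 -0.03] pos [0.43   0.1761 0.0959] 14.4167
gripper_force: 59.5
F [-0.66 -5.54  0.02] sd [0.36 0.47 0.5 ] M [-0.89 -0.   -0.07] pos [0.43   0.1762 0.0939] 14.9833
gripper_force: 59.1
F [ 0.33 -4.66 -2.22] sd [0.65 0.39 0.63] M [-0.92 -0.04 -0.1 ] pos [0.4299 0.1763 0.0918] 15.55
```

Scaled: 0.002 m / 0.2 = 0.01.

```bash
for i in 1 2; do python3 -m handwheel '[[[0.015, 0, 0, 0.01, 0, 0, 0], [0.015, 0, 0, 0, 0, 0, 0]]]' | tail -1; python3 avg.py; done; python3 -m handwheel '[[[0.015, 0, 0, 0.005, 0, 0, 0], [0.015, 0, 0, 0, 0, 0, 0]]]' | tail -1; python3 avg.py
```

```text
gripper_force: 59.5
F [-0.12 -4.5   1.05] sd [0.36 0.35 0.63] M [-0.53  0.02 -0.02] pos [0.43   0.1763 0.0899] 16.1167
gripper_force: 59.5
F [ 0.26 -4.8   0.15] sd [0.69 0.45 0.41] M [-0.65  0.01 -0.06] pos [0.4299 0.1763 0.0878] 16.6833
gripper_force: 59.5
F [-0.19 -4.92  0.63] sd [0.5  0.51 0.31] M [-0.57 -0.01  0.05] pos [0.4299 0.1763 0.0868] 17.25
```

Fy dropped from about 6 N to 4.7 N, which means the plunger has sprung 7 mm into the tall recess. Next I shift toward the short cheek in small steps.

Scaled: -0.002 m / 0.2 = -0.01.

```bash
python3 -m handwheel '[[[0.015, -0.01, 0, 0, 0, 0, 0], [0.015, 0, 0, 0, 0, 0, 0]]]' | tail -1; python3 avg.py;  python3 -m handwheel '[[[0.015, -0.0075, 0, 0, 0, 0, 0], [0.015, 0, 0, 0, 0, 0, 0]]]' | tail -1; python3 avg.py;python3 -m handwheel '[[[0.015, -0.005, 0, 0, 0, 0, 0], [0.015, 0, 0, 0, 0, 0, 0]]]' | tail -1; python3 avg.py
```

```text
gripper_force: 59.5
F [-0.31 -4.15  0.99] sd [0.58 0.53 0.23] M [-0.43  0.05 -0.01] pos [0.4297 0.1743 0.0868] 17.8167
gripper_force: 59.5
F [-0.1  -4.2   0.34] sd [0.33 0.47 0.63] M [-0.44  0.03 -0.05] pos [0.4295 0.1728 0.0868] 18.3833
gripper_force: 59.5
F [-0.14 -3.45  0.84] sd [0.5  0.48 0.57] M [-0.38 -0.   -0.09] pos [0.4294 0.1718 0.0868] 18.95
```

Scaled: -0.0012 m / 0.2 = -0.006.

```bash
for i in 1 2 3; do python3 -m handwheel '[[[0.015, -0.006, 0, 0, 0, 0, 0], [0.015, 0, 0, 0, 0, 0, 0]]]' | tail -1; python3 avg.py; done
```

```text
gripper_force: 59.5
F [ 0.04 -3.64  0.66] sd [0.53 0.39 0.31] M [-0.39  0.01 -0.07] pos [0.4293 0.1706 0.0868] 19.5167
gripper_force: 59.5
F [ 0.32 -3.22  0.39] sd [0.52 0.45 0.52] M [-0.4   0.   -0.04] pos [0.4291 0.1694 0.0868] 20.0833
gripper_force: 59.5
F [ 0.09 -2.99  0.2 ] sd [0.33 0.33 0.61] M [-0.37  0.04 -0.  ] pos [0.429  0.1683 0.0868] 20.65
```

Scaled: -0.001 m / 0.2 = -0.005.

```bash
python3 -m handwheel '[[[0.015, -0.005, 0, 0, 0, 0, 0], [0.015, 0, 0, 0, 0, 0, 0]]]' | tail -1; python3 avg.py
python3 - <<'E'
from h import *
b=imaging.read_camera("scene"); cv2.imwrite("pics/g.png",cv2.resize(b[195:285,185:295,::-1],(733,600),interpolation=2))
E
```

```text
gripper_force: 59.4
F [-0.4  -2.76  0.17] sd [0.6  0.43 0.39] M [-0.28  0.    0.01] pos [0.4289 0.1673 0.0868] 21.2167
```

View pics/g.png

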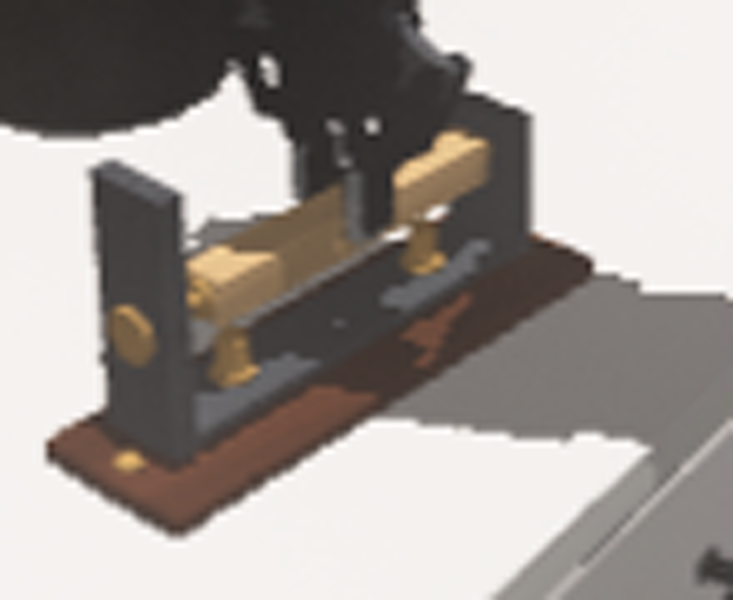

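The picture shows the bar level between the cheeks, with both ends in the recesses and its pin end close to the short cheek at (490, 150). I release, rise clear and check.

Scaled: -0.04 m / 0.2 = -0.2, -0.035 m / 0.2 = -0.175.

```bash
python3 -m handwheel '[[[0.03, 0, 0, 0, 0, 0, 0], [0.04, 0, 0, 0, 0, 0, 0], [0.06, 0, 0, 0, 0, 0, 0], [0.085, 0, 0, 0, 0, 0, 0], [0.085, 0, 0, 0, 0, 0, 0]]]' | tail -1; python3 -m handwheel '[[[0.085, 0, 0, 0, 0, 0, 0], [0.085, 0, 0, 0, 0, 0, 0], [0.085, 0, 0, 0, 0, 0, 0]]]' | tail -2; python3 avg.py
python3 -m handwheel '[[[0.085, 0, 0, -0.075, 0, 0, 0], [0.085, 0, 0, -0.175, 0, 0, 0], [0.085, 0, 0, -0.175, 0, 0, 0], [0.085, 0, 0, -0.175, 0, 0, 0], [0.085, 0, 0, -0.175, 0, 0, 0]]]' | tail -1
python3 -m handwheel '[[[0.085, -0.2, 0, 0, 0, 0, 0], [0.085, -0.2, 0, 0, 0, 0, 0], [0.085, -0.2, 0, 0, 0, 0, 0], [0.085, -0.2, 0, 0, 0, 0, 0], [0.085, -0.2, 0, 0, 0, 0, 0]]]' | tail -1
python3 -m handwheel '[[[0.085, -0.2, 0, 0, 0, 0, 0], [0.085, 0, 0, 0, 0, 0, 0], [0.085, 0, 0, 0, 0, 0, 0]]]' | tail -1
python3 - <<'E'
from h import *
a=imaging.read_camera("top"); b=imaging.read_camera("scene")
v=np.zeros((600,800,3),np.uint8); v[:240,:480]=cv2.resize(a[180:240,140:260,::-1],(480,240),interpolation=2); v[240:600,:440]=cv2.resize(b[195:285,185:295,::-1],(440,360),interpolation=2)
cv2.imwrite("pics/i.png",v)
E
```

```text
gripper_force: 0.0
finger_gap: 0.0851
gripper_force: 0.0
gripper_force: 0.0
gripper_force: 0.0
gripper_force: 0.0Traceback (most recent call last):
  File "avg.py", line 3, in <module>
    for i in range(8): imaging.read_camera("top"); s=sensors.read_state(); F.append(s["ft_force"])
                       ~~~~~~~~~~~~~~~~~~~^^^^^^^
ValueError: 200 camera calls are used up
Traceback (most recent call last):
ValueError: 200 camera calls are used up
```

The camera calls are used up because my force averaging drew on them. The force and travel record still shows both ends seated: the plunger sprang in 7 mm, and the pin moved about 6.7 mm past the short cheek's face. I'll check that the arm is free and hand in.

```bash
python3 t.py; python3 -c "
from station import arm; print(arm.finish_job())"
```

```text
pos [ 0.401  -0.0731  0.2418] xax [ 0.1194  0.9928 -0.    ] ang -0.1197 t 23.3667 F [ 1.24  0.42 -0.09] gap 0.085
the job is handed in; nothing more can be done
None
```

I put the bar back in the holder with both ends in their recesses by force and travel readings, let go and handed the job in at about 23 s; measured push on the holder stayed near 6 N, but I have no picture after release because the camera calls ran out.

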